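Find the glazed lens cell by its weight and show it to the camera

TASK

Lift the cover plate off the pins of the grey lens case and lay it flat on the blue mat, then lift the two look-alike lens cells out of their seats in turn to feel which is the heavier, the one with the glass in it; the lighter one, the empty mount, goes back into its own seat. Finish holding the heavier cell up at the inspection camera's viewing point, upright, still and centred in front of the lens: the program ends while the gripper holds it there, it is not put down. Keep both cells upright, drop nothing, and leave everything else on the bench where it is.

Things in the scene. Friction and masses are not known exactly. Their poses are not given: they have to be found in the camera images.
- lens_case: fixed grey open-topped case, 152 (its x) x 242 (its y) x 68 mm high; origin under its centre. Side walls 6 mm, end blocks 26 mm thick: inside 140 x 190 mm. On each end block, at y = +-108 mm, a steel pin 7 mm in diameter, 12 mm high locates the cover. A black insert, top 18 mm above the bench, has two round seats 59 mm wide and 8 mm deep in which the cells stand loosely
- seat_left (a point): centre of the floor of the seat at y = +50 mm of the case, 10 mm above the bench; axes as the case's
- seat_right (a point): centre of the floor of the seat at y = -50 mm of the case, 10 mm above the bench; axes as the case's
- cover: loose aluminium plate, 152 (its x) x 242 (its y) x 4 mm, 0.4 kg, lying on the case with two 10 mm holes over the pins: lift it straight up by more than 12 mm. In its middle a black bar handle along its y, 100 mm long, 14 mm wide, from 32 to 44 mm above the underside, on a 14 mm square post at each end. Origin at the centre of its underside, z up
- cover_grip (a point): middle of the cover's handle bar, 38 mm above the underside of the plate; axes as the cover's
- cell_a: loose lens cell: round satin-steel barrel, 52 mm in diameter, 52 mm tall, narrow black band, a red dust cap at each end; looks just like the other. One of the two holds the glass and is at least 0.17 kg heavier than the other, an empty mount; each weighs 0.13 to 0.47 kg; which is which cannot be seen. The contents have 2 mm of play. Origin at the centre of its underside, z up
- cell_a_mid (a point): middle of cell_a, on its axis 26 mm above its underside
- cell_b: loose lens cell: round satin-steel barrel, 52 mm in diameter, 52 mm tall, narrow black band, a red dust cap at each end; looks just like the other. One of the two holds the glass and is at least 0.17 kg heavier than the other, an empty mount; each weighs 0.13 to 0.47 kg; which is which cannot be seen. The contents have 2 mm of play. Origin at the centre of its underside, z up
- cell_b_mid (a point): middle of cell_b, on its axis 26 mm above its underside
- mat: fixed flat blue bench mat, 220 mm (its x) x 280 mm (its y), 3 mm thick, on the robot's right; origin under its centre
- camera: fixed black inspection camera on a stand, on the robot's left, looking level along its own -x, lens axis 160 mm above the bench. Its front, 60 mm from the origin, is a white ring light 66 mm in diameter round the dark lens. Base plate 100 x 140 mm; its post, 227 mm high, stands 45 mm behind the origin. Origin at bench height under the camera
- view_point (a point): the camera's viewing point: on the lens axis 120 mm in front of the ring light, 160 mm above the bench; axes as the camera's, so +x points to the camera, z up
- cleaner_bottle: loose: upright amber bottle of lens cleaner with white cap, 48 mm in diameter, 105 mm tall; origin under its centre
- objective_can: loose: upright yellow plastic can of an objective, 42 mm in diameter, 78 mm tall; origin under its centre
- eyepiece: loose: black eyepiece standing upright, 38 mm in diameter, 52 mm tall; origin under its centre
- dish: loose: clear lidded culture dish, 60 mm in diameter, 15 mm tall; origin under its centre
- screwdriver: loose: screwdriver with red handle, 150 mm long along its x, lying on the bench
- stage_insert: loose: flat aluminium ring (microscope stage insert), 108 mm outside, 60 mm inside, 5 mm thick; origin under its centre

How it is judged:
By the outcome, as a careful person would: the job done as asked, in the order asked, and still so for the second after the job is handed in, while the arm keeps its last pose, push and grip.
It also fails if it takes over 72 s, if anything falls off the work surface, if the arm or the gripper's body presses on something with over 40 N, if the wrist force passes 120 N, or if a joint passes its speed limit or range.

ROBOT

A 6-joint arm with a two-finger parallel gripper is mounted at the origin on the work surface. World frame = base frame: x ahead of the robot, y to its left, z up, the work surface at z = 0. Lengths are in m, angles in rad, forces in N, time in s.
With the tool pointing down it reaches from about 0.375 to 0.9 m from the base axis. Payload 3.1 kg.
Tool frame: the origin (TCP) lies on the centre line of the jaws, within the pads' length; the fingertips stand 22 mm ahead of it and the grasp point (between the pads) lies 3 mm ahead of it; z points along the fingers, y is the line along which they close (so a half turn about z gives the same grasp; the last joint's range is limited). The gripper opens to 85 mm and grips with 20 to 120 N. Pads are 22 mm wide; open, the fingers measure 114 mm over their backs; the gripper's body (76 mm by 85 mm) begins 54 mm behind the grasp point. The pads swing forward as they close: fully open they stand 13 mm farther back than shut.
Start: joints at [1.069, 0.527, 1.433, -0, 1.181, -0.178], TCP at [0.199, 0.593, 0.253] pointing down, gripper open.
Joint ranges: [-3.08, 3.08], [-0.75, 2.2], [0.22, 2.44], [-1.43, 4.57], [0, 2.65], [-2.85, 2.85]. Speed limits (rad/s): [2.79, 2.79, 3.14, 3.14, 3.14, 3.14].

INTERFACE

Orientations are given as a unit quaternion [x, y, z, w].
In Python, from station import manip gives the robot as it stands.
- The arm moves only by the tool drive_effector, called after "Emit:" as a command line: name --argument value ..., lists and objects as JSON in quotes. Schema: {"type":"object","properties":{"moves":{"type":"object","properties":{"deltas":{"type":"array","items":{"type":"array","items":{"type":"number"},"minItems":5,"maxItems":5},"minItems":1,"maxItems":20}},"additionalProperties":false,"required":["deltas"]},"grip_force":{"type":"number"},"only":{"type":"string"},"quiet":{"type":"boolean"},"lines":{"type":"string"}},"required":["moves"],"additionalProperties":false}. moves is an object whose key "deltas" holds a list of rows, 1 to 20 of them, each of 5 numbers: dx, dy, dz in mm, then a turn about the tool's z in rad, then the opening from 0.0 (shut) to 1.0 (fully open); each row is the pose to reach, as a shift and turn from the pose commanded when the call began, along the tool's axes at that moment; what a row does not reach only later rows make up. A row lasts 1/10 s, in which the tool goes at most 0.05 m and 0.15 rad, less where a joint would pass 70% of its speed; a pose out of reach is approached as far as the arm can. The fingers move at their own pace and stop on an object; grip_force is the grip in N (left out, the last holds). Time passes only in rows, so rows that do not move let the fingers close. The tool returns the time, the measured TCP pose, the force, the opening and the grip force at its end. only (a regular expression) keeps the lines of the reply that match it, lines (a string "A,B") keeps lines A to B, and quiet returns only ok. Input that does not fit is refused with a message, and nothing moves.
- manip.sense(): the state, without advancing time (a new reading comes with each control period).
- manip.snapshot(name): name is "scene" or "side" or "wrist"; returns a dict with "pixels" (420x560x3 uint8, red, green, blue), "range_z" (420x560 float32, m along the optical axis (not along the pixel's ray), 0 where there is no reading), "fov_y" (degrees; the focal length in pixels is half the picture's height over the tangent of half this angle, whatever the lens; pixels are square), "cx", "cy" (the principal point, pixels), "R" (3x3) and "t" (3): a world point X has camera coordinates R X + t; the wrist camera has in their place "hand_eye" (4x4, takes a point from camera to tool coordinates, whose origin is the TCP and whose axes are the flange's). Camera axes: x right, y down, z forward; pixel columns grow to the right and rows downward; lengths in m; the calibration is good to about 2 mm. A picture is of the moment at which its call begins: read the wrist's pose just before it.
- manip.sign_off(): hands the job in; it is judged then, once.
The state is a dict: "t": time; "q": joint angles; "qd": joint speeds; "tau": joint torques, N m; "tcp_pos": TCP position; "tool_rot": TCP orientation; "force": force on the tool from outside, world axes, zero at the start; "ft_torque": the same for the moment, N m; "finger_gap": opening from 0.0 (shut) to 1.0 (fully open); "gripper_force": force on a finger pad.
Only numpy, scipy, OpenCV 4.12 (cv2) and the standard library are available. Lean on these libraries where they do the work, as an engineer would, in place of code of your own. Each camera call takes 0.05 s, during which the arm holds its last target. There are 200 camera calls.

## Working session

There is one attempt and no reset: what is moved stays moved. The work goes in short steps, Python scripts to look and compute and a tool call to move; the robot and the scene stay as the last step left them, time stands still between calls to the robot, and variables do not carry over. Pictures are saved under pics/ and viewed, at most 14 in all, crops included, and the job is handed in when it is done.

```bash
ls; mkdir -p pics
```

Create h.py:
```python
import numpy as np, cv2
from station import manip
from scipy.spatial.transform import Rotation as Ro
def snap(n,f=None):
    s=manip.sense(); d=manip.snapshot(n)
    if f: cv2.imwrite('pics/'+f,d['pixels'][:,:,::-1])
    if 'hand_eye' in d:
        T=np.eye(4);T[:3,:3]=Ro.from_quat(s['tool_rot']).as_matrix();T[:3,3]=s['tcp_pos']
        M=np.linalg.inv(T@np.array(d['hand_eye']));d['R'],d['t']=M[:3,:3],M[:3,3]
    d['R']=np.array(d['R']);d['t']=np.array(d['t']).ravel()
    d['f']=210/np.tan(np.radians(d['fov_y'])/2)
    return d
def ray(d,uv,z):
    uv=np.atleast_2d(uv).astype(float)
    r=np.c_[(uv[:,0]-d['cx'])/d['f'],(uv[:,1]-d['cy'])/d['f'],np.ones(len(uv))]@d['R']
    c=-d['R'].T@d['t']
    return c+r*((z-c[2])/r[:,2])[:,None]
def cloud(d):
    v,u=np.mgrid[0:420,0:560];Z=d['range_z']
    P=np.stack([(u-d['cx'])/d['f']*Z,(v-d['cy'])/d['f']*Z,Z],-1)
    P=(P-d['t'])@d['R']; P[Z==0]=np.nan
    return P
def delta(p):
    s=manip.sense();return Ro.from_quat(s['tool_rot']).inv().apply(np.array(p)-s['tcp_pos'])
```

Run:
```python
from h import *
a=snap('scene','s0.png');b=snap('side','d0.png')
for d in(a,b):print(-d['R'].T@d['t'],d['R'][2],d['fov_y'])
s=manip.sense();print(s)
```

```text
pics
station.py
[1.17162817 0.86804463 0.80906504] [-0.51586766 -0.66095804 -0.54499086] 47.88898600601357
[ 0.16495396 -0.73419805  1.11323757] [ 0.29335663  0.60424441 -0.74083101] 47.693871904099126
{'t': 0.1, 'q': array([ 1.06850430e+00,  5.28401061e-01,  1.43379063e+00, -4.51505672e-05,
        1.18137155e+00, -1.78499073e-01]), 'qd': array([ 0.00099674, -0.00174131, -0.00256178, -0.00038655,  0.00048051,
        0.00066361]), 'tau': array([-4.47111561e-04, -4.43307066e+01, -1.78586662e+01, -2.29974812e-04,
        3.85032239e-03, -2.97473065e-06]), 'tcp_pos': array([0.19854011, 0.59199023, 0.25240906]), 'tool_rot': array([ 1.61181614e-01,  9.86924271e-01, -9.35728553e-04, -3.09270878e-04]), 'force': array([-0.35969413,  0.07971459, -0.75787048]), 'ft_torque': array([-0.02666044, -0.0036792 , -0.02590672]), 'gripper_force': 0.0, 'finger_gap': 1.001639965005697}
```

View pics/s0.png

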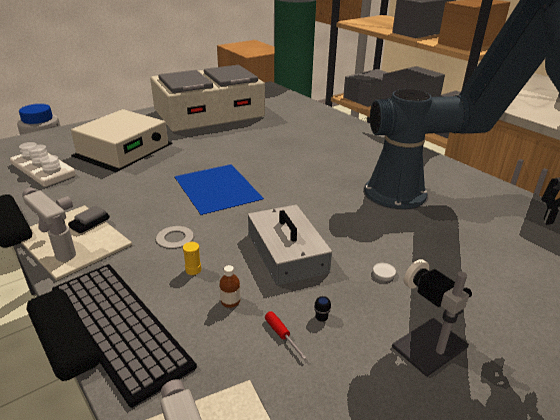

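View pics/d0.png

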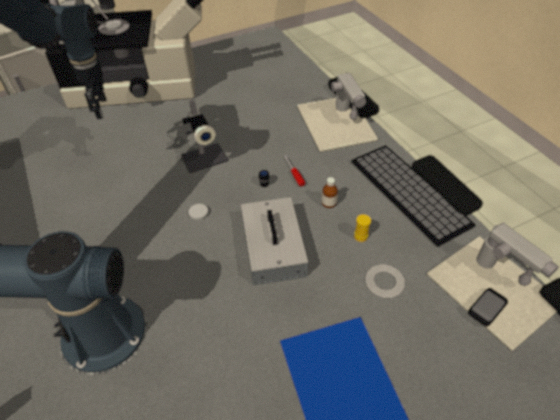

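The scene view shows the case at about (288,242) with its black handle at (288,225), the mat at (218,188) and the inspection camera at (435,300). The side view shows the case at (273,238), the ring light at (204,135) and the mat at (345,380), partly cut off.

Run:
```python
from h import *
def rect(P):
    r=cv2.minAreaRect((P[:,:2]*1000).astype(np.float32));return r
for n,(cu,cv_) in(('scene',(288,242)),('side',(273,238))):
    d=snap(n);P=cloud(d);px=d['pixels'].astype(int)
    v,u=np.mgrid[0:420,0:560];near=(abs(u-cu)<55)&(abs(v-cv_)<60)
    top=near&(abs(P[...,2]-.072)<.006);h=near&(P[...,2]>.1)&(P[...,2]<.125)
    for nm,m in(('top',top),('bar',h)):
        m=cv2.morphologyEx(m.astype(np.uint8),cv2.MORPH_OPEN,np.ones((2,2)));Q=P[m>0];print(n,nm,len(Q),np.median(Q[:,2]),rect(Q))
        c=max(cv2.findContours(m,cv2.RETR_EXTERNAL,cv2.CHAIN_APPROX_NONE)[0],key=cv2.contourArea)
        print('  ray rect',rect(ray(d,c[:,0],.072 if nm=='top' else .112)))
    b=(px[...,2]>90)&(px[...,0]<60)&(px[...,1]<110)
    b=cv2.morphologyEx(b.astype(np.uint8),cv2.MORPH_OPEN,np.ones((3,3)))
    c=max(cv2.findContours(b,cv2.RETR_EXTERNAL,cv2.CHAIN_APPROX_NONE)[0],key=cv2.contourArea)[:,0]
    print(n,'mat',rect(ray(d,c,.003)))
    for nm,uv in(('can',[(192,258),(363,228)]),('bottle',[(230,288),(330,193)]),('dish',[(384,270),(198,211)]),('eyep',[(322,306),(264,178)])):
        u0,v0=uv[n=='side'];print(nm,P[v0,u0])
    cu,cv_=(435,300) if n=='scene' else (204,138)
    near=(abs(u-cu)<50)&(abs(v-cv_)<60)
    w=near&(px.min(-1)>140)&(P[...,2]>.1)&(P[...,2]<.2);Q=P[w];print('ring',len(Q),np.median(Q,0),Q.min(0),Q.max(0))
    k=near&(P[...,2]>.005)&(P[...,2]<.02);Q=P[k];print('base',len(Q),np.median(Q[:,2]),rect(Q))
    k=near&(P[...,2]>.125)&(P[...,2]<.24);Q=P[k];print('head',len(Q),rect(Q))
    k=near&(P[...,2]>.21)&(P[...,2]<.24);Q=P[k];print('posttop',len(Q),Q.mean(0))
```

Run:
```python
import cv2,sys
sys.path.insert(0,'.')
a=cv2.imread('pics/s0.png')[245:375,375:490];b=cv2.imread('pics/d0.png')[95:180,160:240]
a=cv2.resize(a,(400,452),interpolation=2);b=cv2.resize(b,(400,425),interpolation=2)
b=cv2.copyMakeBorder(b,0,27,0,0,0);cv2.imwrite('pics/cam.png',cv2.hconcat([a,b]))
```

```text
scene top 2755 nan ((483.33203125, 74.39820861816406), (484.8768615722656, 191.62603759765625), 36.18340301513672)
  ray rect ((510.16998291015625, 54.704627990722656), (245.61907958984375, 153.97593688964844), 73.13690948486328)
scene bar 142 nan ((485.93829345703125, 35.87107467651367), (138.99964904785156, 13.405463218688965), 57.27916717529297)
  ray rect ((513.5294189453125, 59.480552673339844), (107.09585571289062, 16.974634170532227), 72.71656036376953)
scene mat ((477.994140625, -377.19683837890625), (278.5592956542969, 218.415283203125), 80.39865112304688)
can [ 0.7616797  -0.02328898  0.05132283]
bottle [0.74997444 0.14074308 0.06118648]
dish [0.36274611 0.27674581 0.01618713]
eyep [0.60728326 0.30462271 0.04909561]
ring 36 [0.45761062 0.43035805 0.19085143] [0.44295868 0.42583495 0.18553339] [0.48163102 0.43914707 0.19390118]
base 1909 0.01105429417381411 ((438.8178405761719, 398.05963134765625), (319.76312255859375, 157.0053253173828), 76.64506530761719)
head 2055 ((459.1348571777344, 484.6975402832031), (66.94621276855469, 126.73522186279297), 4.417834758758545)
posttop 
[... 459 characters left out ...]
1, 14.28505802154541), 72.919921875)
side mat ((475.5048522949219, -380.71533203125), (266.54864501953125, 218.03094482421875), 80.26985168457031)
can [ 0.74567401 -0.0580226   0.06075413]
bottle [0.72835281 0.0978085  0.07005876]
dish [0.35653188 0.2634924  0.01828785]
eyep [0.58777965 0.27080276 0.0484414 ]
ring 39 [0.44610775 0.42683173 0.18640946] [0.43237711 0.41921325 0.16625242] [0.46544258 0.45474274 0.19360004]
base 1043 0.010455563786632293 ((503.8874206542969, 647.5259399414062), (686.4458618164062, 389.75), 65.48336791992188)
head 694 ((457.8817138671875, 476.92864990234375), (64.65446472167969, 132.15203857421875), 4.332879543304443)
posttop 38 [0.46419052 0.52183714 0.22075284]
```

View pics/cam.png

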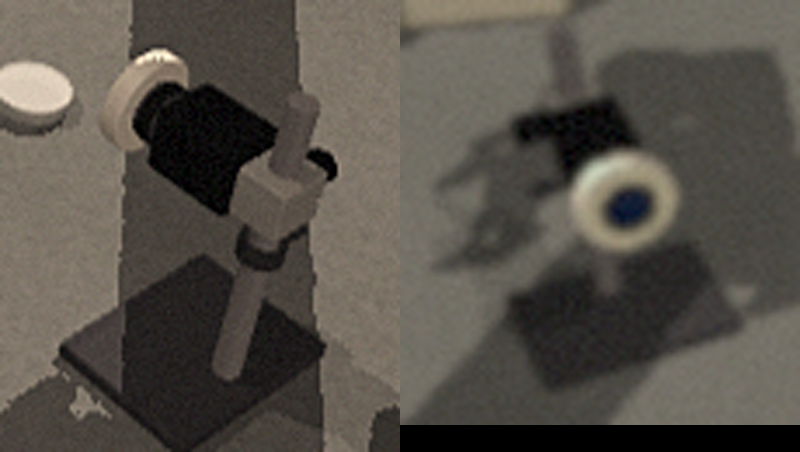

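The crop shows the camera head lying along world +y, with the ring light facing −y and the dark lens at about (203,136) in the side view. The two views disagree on the cover, so I'll check that next.

Run:
```python
from h import *
import itertools
D={}
for n,(cu,cv_) in(('scene',(288,242)),('side',(273,238))):
    d=snap(n);D[n]=d;P=cloud(d);px=d['pixels'].astype(int);g=px.mean(-1)
    v,u=np.mgrid[0:420,0:560];near=(abs(u-cu)<55)&(abs(v-cv_)<60)
    m=near&np.isfinite(P[...,2])
    H,e=np.histogram(P[m][:,2],bins=np.arange(-.01,.15,.005));print(n,dict(zip(np.round(e,3),H)))
    k=m&(P[...,2]>.095)&(P[...,2]<.13)&(g<50);Q=P[k];print('bar',len(Q),Q.mean(0),cv2.minAreaRect((Q[:,:2]*1000).astype(np.float32)))
    t=m&(P[...,2]>.062)&(P[...,2]<.082)
    lab,L,S,C=cv2.connectedComponentsWithStats(t.astype(np.uint8))[0:4];i=1+np.argmax(S[1:,4]);Q=P[L==i];print('top',len(Q),Q[:,2].mean(),Q[:,2].std(),cv2.minAreaRect((Q[:,:2]*1000).astype(np.float32)))
a=cv2.imread('pics/s0.png')[195:295,235:345];b=cv2.imread('pics/d0.png')[190:290,225:335]
cv2.imwrite('pics/case.png',cv2.hconcat([cv2.resize(x,(400,364),interpolation=2) for x in(a,b)]))
```

```text
scene {np.float64(-0.01): np.int64(96), np.float64(-0.005): np.int64(5745), np.float64(0.0): np.int64(2373), np.float64(0.005): np.int64(143), np.float64(0.01): np.int64(118), np.float64(0.015): np.int64(122), np.float64(0.02): np.int64(122), np.float64(0.025): np.int64(137), np.float64(0.03): np.int64(130), np.float64(0.035): np.int64(143), np.float64(0.04): np.int64(128), np.float64(0.045): np.int64(152), np.float64(0.05): np.int64(193), np.float64(0.055): np.int64(142), np.float64(0.06): np.int64(136), np.float64(0.065): np.int64(831), np.float64(0.07): np.int64(1949), np.float64(0.075): np.int64(42), np.float64(0.08): np.int64(25), np.float64(0.085): np.int64(14), np.float64(0.09): np.int64(13), np.float64(0.095): np.int64(15), np.float64(0.1): np.int64(22), np.float64(0.105): np.int64(61), np.float64(0.11): np.int64(65), np.float64(0.115): np.int64(0), np.float64(0.12): np.int64(0), np.float64(0.125): np.int64(0), np.float64(0.13): np.int64(0), np.float64(0.135): np.int64(0), np.float64(0.14): np.int64(0)}
bar 145 [0.51206941 0.05606236 0.10793321] ((508.8719787597656, 48.936302
[... 823 characters left out ...]
, np.float64(0.08): np.int64(15), np.float64(0.085): np.int64(10), np.float64(0.09): np.int64(7), np.float64(0.095): np.int64(8), np.float64(0.1): np.int64(8), np.float64(0.105): np.int64(42), np.float64(0.11): np.int64(94), np.float64(0.115): np.int64(11), np.float64(0.12): np.int64(0), np.float64(0.125): np.int64(0), np.float64(0.13): np.int64(0), np.float64(0.135): np.int64(0), np.float64(0.14): np.int64(0)}
bar 97 [0.50258482 0.03308833 0.11038679] ((503.9040222167969, 37.47422790527344), (96.41741180419922, 10.8600435256958), 72.97100067138672)
top 3525 0.07160274647003331 0.0023568238449614928 ((507.126953125, 41.97010803222656), (248.57823181152344, 152.1494140625), 73.09891510009766)
```

View pics/case.png

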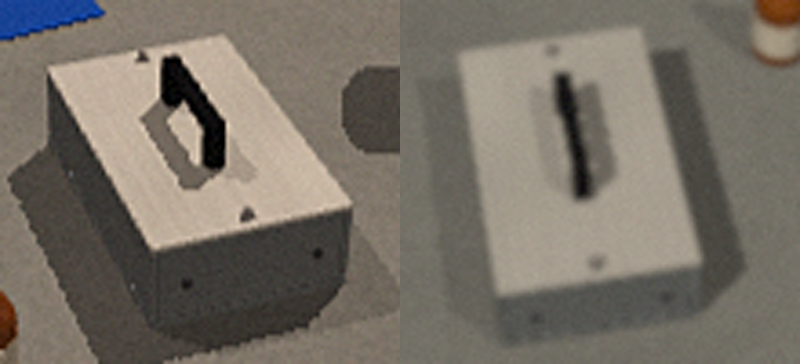

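The cover centre is at about (0.507, 0.044) with its long axis at 73°. The handle and the pins at (553,50)/(596,262) in the right-hand crop can be seen clearly. I'll move above it and refine with the wrist camera.

```bash
python3 -c "
from h import *
print(delta([.507,.044,.26]))"
```

```text
[-0.46672539 -0.42175044 -0.00677901]
```
Straight line .63 m. 13 rows + turn 1.54. Typed rows: ramp 14 points. Distances: (-.467,-.422). Write in round fractions.

The manual's scale: shifts go in mm. Converting my numbers, -0.467 m is -467, -0.422 m is -422.

Emit:
drive_effector --moves '{"deltas":[[-20,-18,-7,0.1,1],[-50,-45,-7,0.2,1],[-85,-77,-7,0.35,1],[-120,-108,-7,0.5,1],[-155,-140,-7,0.65,1],[-190,-172,-7,0.8,1],[-225,-203,-7,0.93,1],[-260,-235,-7,1.06,1],[-295,-267,-7,1.2,1],[-330,-298,-7,1.3,1],[-365,-330,-7,1.4,1],[-400,-360,-7,1.5,1],[-430,-388,-7,1.54,1],[-450,-407,-7,1.54,1],[-462,-418,-7,1.54,1],[-467,-422,-7,1.54,1],[-467,-422,-7,1.54,1],[-467,-422,-7,1.54,1]]}' --grip_force 60

```text
t: 2.1
tcp_pos: [0.5064, 0.045, 0.2602]
tool_rot: [0.802, 0.597, -0.0, -0.001]
force: [0.2, 0.3, 0.6]
finger_gap: 1.001
gripper_force: 0.0
```

Run:
```python
from h import *
d=snap('wrist','w0.png');print(np.array(d['hand_eye']).round(3),manip.sense()['tcp_pos'])
```

```text
[[ 0.    -0.953 -0.303  0.079]
 [ 1.     0.     0.     0.001]
 [-0.    -0.303  0.953 -0.12 ]
 [ 0.     0.     0.     1.   ]] [0.50636792 0.04517092 0.26023784]
```

View pics/w0.png

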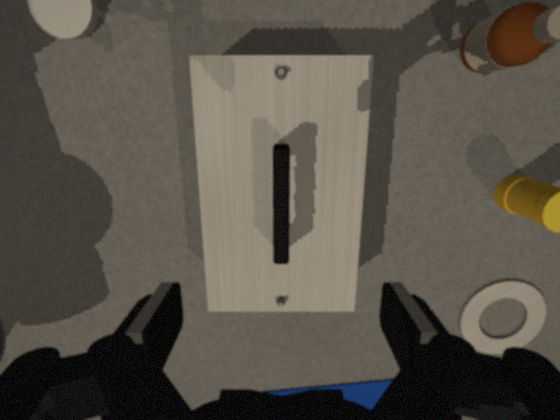

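The wrist view shows the cover square and centred: the bar runs from (281,145) to (281,263) and the pins are at (281,72) and (281,300).

Run:
```python
from h import *
d=snap('wrist');g=d['pixels'].min(-1)
m=np.zeros_like(g);m[130:280,255:310]=(g[130:280,255:310]<28)
c=max(cv2.findContours(m,cv2.RETR_EXTERNAL,cv2.CHAIN_APPROX_NONE)[0],key=cv2.contourArea)[:,0]
r=cv2.minAreaRect((ray(d,c,.112)[:,:2]*1000).astype(np.float32));print('bar',r)
p=ray(d,[(190,56),(372,56),(355,311),(208,311)],.072)[:,:2];print('plate',p,p.mean(0))
q=ray(d,[(281,72),(281,300)],.080);print('pins',q,q.mean(0),np.degrees(np.arctan2(*(q[0]-q[1])[1::-1])))
s=manip.sense();y=Ro.from_quat(s['tool_rot']).as_matrix();print(np.degrees(np.arctan2(y[1,1],y[0,1])))
b=np.array(r[0])/1000;print(delta([*b,.109]))
```

```text
bar ((508.2723693847656, 50.33420181274414), (99.29126739501953, 11.711158752441406), 73.6766128540039)
plate [[ 0.47027701  0.18386705]
 [ 0.61361923  0.14088619]
 [ 0.54638064 -0.08986823]
 [ 0.40050534 -0.046259  ]] [0.50769555 0.0471565 ]
pins [[ 0.53825723  0.14996677  0.08      ]
 [ 0.47805157 -0.0509717   0.08      ]] [0.5081544  0.04949753 0.08      ] 73.32060911856023
-16.686336063886657
[0.0054695  0.00041083 0.15127076]
```

Scaled: 0.151 m is 151, 0.004 m is 4.

Emit:
drive_effector --moves '{"deltas":[[4,0,20,0,0.6],[4,0,60,0,0.6],[4,0,100,0,0.6],[4,0,130,0,0.6],[4,0,145,0,0.6],[4,0,151,0,0.6],[4,0,151,0,0.6],[4,0,151,0,0],[4,0,151,0,0],[4,0,151,0,0],[4,0,151,0,0],[4,0,151,0,0],[4,0,151,0,0]]}' --grip_force 60

```text
t: 3.5
tcp_pos: [0.5085, 0.0479, 0.1105]
tool_rot: [0.803, 0.596, 0.0, 0.0]
force: [-2.0, 1.4, 6.9]
finger_gap: 0.148
gripper_force: 59.6
```

Emit:
drive_effector --moves '{"deltas":[[0,0,-5,0,0],[0,0,-10,0,0],[0,0,-15,0,0],[0,0,-25,0,0],[0,0,-40,0,0],[0,0,-60,0,0],[0,0,-80,0,0],[0,0,-95,0,0],[0,0,-100,0,0],[0,0,-100,0,0],[0,0,-100,0,0]]}'

```text
t: 4.6
tcp_pos: [0.5078, 0.0478, 0.2089]
tool_rot: [0.803, 0.596, -0.0, -0.0]
force: [0.4, 0.1, -4.7]
finger_gap: 0.146
gripper_force: 58.8
```

Run:
```python
from h import *
d=snap('scene','s1.png')
print(delta([.477,-.378,.21]), delta([.477,-.378,.113]))
w=snap('wrist','w1.png')
```

```text
[-0.41645714  0.09360579 -0.0014731 ] [-0.41642505  0.09379336  0.09552671]
```

View pics/s1.png

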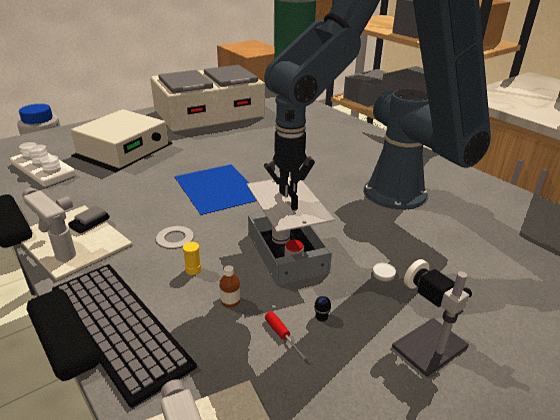

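The cover hangs level in the gripper above the open case, with cells visible inside at (293,247). Next I carry it to the mat.

Scaled: 0.068 m is 68, -0.416 m is -416.

Emit:
drive_effector --moves '{"deltas":[[-10,2,0,0,0],[-30,7,0,-0.03,0],[-60,14,0,-0.06,0],[-100,23,0,-0.09,0],[-140,32,0,-0.124,0],[-180,40,0,-0.124,0],[-220,50,0,-0.124,0],[-260,59,0,-0.124,0],[-300,68,0,-0.124,0],[-340,77,0,-0.124,0],[-370,84,0,-0.124,0],[-395,89,0,-0.124,0],[-410,93,0,-0.124,0],[-416,94,0,-0.124,0],[-416,94,20,-0.124,0],[-416,94,50,-0.124,0],[-416,94,90,-0.124,0],[-416,94,120,-0.124,0],[-416,94,140,-0.124,0],[-416,94,145,-0.124,0]]}'

```text
t: 6.7
tcp_pos: [0.4769, -0.3749, 0.0614]
tool_rot: [0.764, 0.645, 0.0, -0.004]
force: [-0.6, 0.6, -4.0]
finger_gap: 0.151
gripper_force: 58.8
```

Emit:
drive_effector --moves '{"deltas":[[0,0,0,0,0],[0,0,4,0,0],[0,0,8,0,0],[0,0,11,0,0],[0,0,14,0,0],[0,0,14,0,0]]}'

```text
t: 7.3
tcp_pos: [0.4781, -0.3776, 0.0502]
tool_rot: [0.764, 0.645, -0.0, -0.0]
force: [0.1, 0.8, -3.4]
finger_gap: 0.148
gripper_force: 58.8
```

Scaled: 0.0045 m is 4.5, 0.004 m is 4.

Emit:
drive_effector --moves '{"deltas":[[0,0,1.5,0,0],[0,0,3,0,0],[0,0,4,0,0],[0,0,4.5,0,0],[0,0,4.5,0,0]]}'

```text
t: 7.8
tcp_pos: [0.4782, -0.3777, 0.0457]
tool_rot: [0.764, 0.645, -0.0, -0.0]
force: [1.0, 0.1, -3.2]
finger_gap: 0.148
gripper_force: 58.9
```

```bash
python3 -c "
from h import *
snap('wrist','w2.png')"
```

Emit:
drive_effector --moves '{"deltas":[[0,0,1,0,0],[0,0,2,0,0],[0,0,2,0,0],[0,0,2,0,0]]}'

```text
t: 8.25
tcp_pos: [0.4783, -0.3778, 0.0456]
tool_rot: [0.764, 0.645, -0.0, 0.0]
force: [-1.9, 2.2, 7.7]
finger_gap: 0.148
gripper_force: 60.3
```

View pics/w2.png

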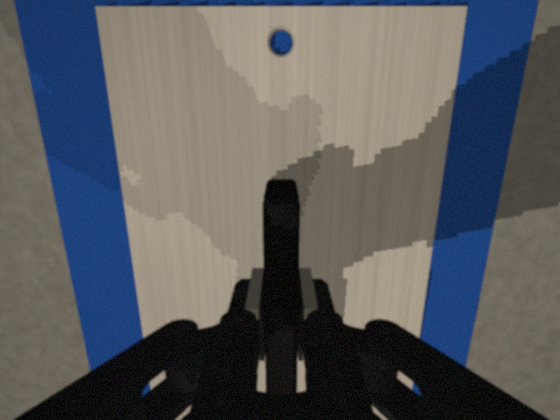

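Contact was felt. The plate lies on the mat with blue on both sides, at columns 50–95 and 465–530. I release it and return above the case.

Emit:
drive_effector --moves '{"deltas":[[0,0,0,0,0.6],[0,0,0,0,0.6],[0,0,0,0,0.6],[0,0,0,0,0.6],[0,0,0,0,0.6],[0,0,-10,0,0.6],[0,0,-30,0,0.6],[0,0,-60,0,0.6],[0,0,-100,0,0.6],[0,0,-140,0,0.6],[0,0,-180,0,0.6],[0,0,-210,0,0.6],[0,0,-215,0,0.6],[0,0,-215,0,0.6]]}'

```text
t: 9.65
tcp_pos: [0.4785, -0.3779, 0.2603]
tool_rot: [0.764, 0.645, 0.0, 0.001]
force: [0.2, 0.1, -0.1]
finger_gap: 0.601
gripper_force: 0.0
```

Run:
```python
from h import *
d=snap('wrist','w3.png');s=snap('scene');px=d['pixels'].astype(int)
m=((px.min(-1)>70)|((abs(px[...,0]-px[...,2])<40)&(px.min(-1)>60))).astype(np.uint8)
P=cloud(d);k=np.isfinite(P[...,2])
m=(k&(abs(P[...,2]-.007)<.003)&(px[...,2]<px[...,0]+25)&(px.min(-1)>75)).astype(np.uint8)
m=cv2.morphologyEx(m,cv2.MORPH_OPEN,np.ones((5,5)))
Q=P[(m>0)];h,e=np.histogram(Q[:,2],8);print(h,e)
c=max(cv2.findContours(m,cv2.RETR_EXTERNAL,cv2.CHAIN_APPROX_NONE)[0],key=cv2.contourArea)[:,0];print(cv2.minAreaRect((ray(d,c,.007)[:,:2]*1000).astype(np.float32)))
```

```text
[ 923 4012 8443 8682 4294 1006  124   10] [0.00400576 0.00468354 0.00536132 0.00603909 0.00671687 0.00739464
 0.00807242 0.00875019 0.00942797]
((478.73345947265625, -377.8196716308594), (239.8883514404297, 151.51422119140625), 80.32044982910156)
```

Emit:
drive_effector --moves '{"deltas":[[10,-1,0,0,0.8],[30,-3,0,0.02,0.8],[60,-6,0,0.06,0.8],[100,-10,0,0.1,0.8],[140,-14,0,0.123,0.8],[180,-18,0,0.123,0.8],[220,-22,0,0.123,0.8],[260,-26,0,0.123,0.8],[300,-29,0,0.123,0.8],[340,-33,0,0.123,0.8],[375,-37,0,0.123,0.8],[400,-39,0,0.123,0.8],[418,-41,0,0.123,0.8],[425,-42,0,0.123,0.8],[426,-42,0,0.123,0.8],[426,-42,0,0.123,0.8],[426,-42,0,0.123,0.8]]}'

```text
t: 11.45
tcp_pos: [0.5085, 0.0484, 0.2585]
tool_rot: [0.803, 0.596, -0.0, -0.0]
force: [0.1, 0.4, 0.7]
finger_gap: 0.8
gripper_force: 0.0
```

Run:
```python
from h import *
d=snap('wrist','w4.png')
a=cv2.imread('pics/w3.png');b=cv2.imread('pics/w4.png')
cv2.imwrite('pics/v4.png',cv2.hconcat([cv2.resize(x,(400,300)) for x in(a,b)]))
```

```text
(no output)
```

View pics/v4.png

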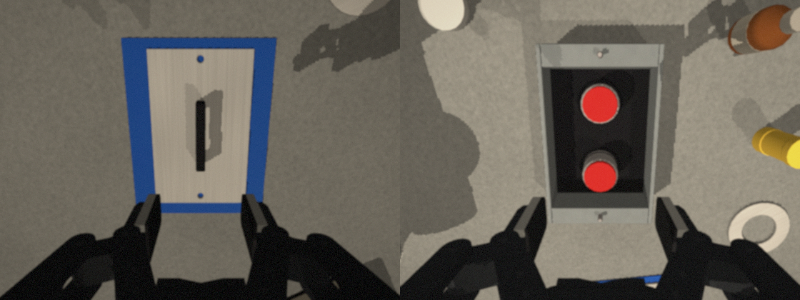

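The cover lies flat and centred on the mat. The cells' red caps are at about (600,104) and (600,176) in the composite.

Create caps.py:
```python
from h import *
def caps(d,z=.062):
    p=d['pixels'].astype(int);m=((p[...,0]>110)&(p[...,1]<80)&(p[...,2]<80)).astype(np.uint8)
    o=[]
    for c in cv2.findContours(m,cv2.RETR_EXTERNAL,cv2.CHAIN_APPROX_NONE)[0]:
        if cv2.contourArea(c)<150: continue
        q=(ray(d,c[:,0],z)[:,:2]*1000).astype(np.float32);o.append(cv2.minEnclosingCircle(q)+(cv2.fitEllipse(q)[0],))
    return o
```

Run:
```python
from caps import *
d=snap('wrist')
for c in caps(d):print(c,delta([c[2][0]/1000,c[2][1]/1000,.0465]))
u=np.array([.2868,.958]);print('seats',np.array([.508,.049])+.05*u,np.array([.508,.049])-.05*u)
```

```text
((493.0902404785156, 0.3980165123939514), 23.772245407104492, (493.3704833984375, 0.08565947413444519)) [-0.05059326 -0.00056219  0.21225286]
((522.0565185546875, 95.96378326416016), 22.407649993896484, (522.2150268554688, 95.77312469482422)) [ 0.0493472  -0.00062491  0.21223331]
((739.7473754882812, 117.93632507324219), 22.635168075561523, (736.2960205078125, 117.24647521972656)) [0.13181892 0.19809648 0.21219845]
seats [0.52234 0.0969 ] [0.49366 0.0011 ]
```

Emit:
drive_effector --moves '{"deltas":[[15,0,0,0,0.8],[35,0,0,0,0.8],[46,0,10,0,0.8],[49,0,40,0,0.8],[49,0,80,0,0.8],[49,0,120,0,0.8],[49,0,160,0,0.8],[49,0,185,0,0.8],[49,0,203,0,0.8],[49,0,210,0,0.8],[49,0,212,0,0.8],[49,0,212,0,0.8]]}' --grip_force 50

```text
t: 12.75
tcp_pos: [0.523, 0.0964, 0.047]
tool_rot: [0.802, 0.597, 0.0, 0.0]
force: [-0.7, 0.8, -0.7]
finger_gap: 0.802
gripper_force: 0.0
```

Emit:
drive_effector --moves '{"deltas":[[0,0,0,0,0],[0,0,0,0,0],[0,0,0,0,0],[0,0,0,0,0],[0,0,0,0,0],[0,0,0,0,0]]}'

```text
t: 13.35
tcp_pos: [0.5231, 0.0963, 0.0481]
tool_rot: [0.802, 0.597, 0.001, 0.001]
force: [-1.7, 0.3, 6.1]
finger_gap: 0.599
gripper_force: 52.6
```

Create weigh.py:
```python
from h import *
F=[];T=[]
for i in range(12):
    manip.snapshot('wrist');s=manip.sense();F.append(s['force']);T.append(s['tau'])
print('F',np.mean(F,0),np.std(F,0),'tau',np.mean(T,0),s['tcp_pos'],s['t'])
```

```text
(no output)
```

Emit:
drive_effector --moves '{"deltas":[[0,0,-4,0,0],[0,0,-10,0,0],[0,0,-20,0,0],[0,0,-30,0,0],[0,0,-40,0,0],[0,0,-47,0,0],[0,0,-50,0,0],[0,0,-50,0,0],[0,0,-50,0,0],[0,0,-50,0,0]]}'

```text
t: 14.35
tcp_pos: [0.5223, 0.0961, 0.0964]
tool_rot: [0.802, 0.597, -0.0, -0.0]
force: [0.6, -0.4, -2.0]
finger_gap: 0.598
gripper_force: 52.3
```

```bash
python3 weigh.py
```

```text
F [ 0.10111848  0.04501675 -1.33009431] [0.52048676 0.51818631 0.48180586] tau [ 1.15430417e-03 -4.15372241e+01 -9.50811774e+00 -2.60432313e-03
  3.82191214e-03 -7.09349313e-07] [0.52263695 0.09618969 0.09679485] 14.95
```

Scaled: 0.049 m is 49, 0.047 m is 47.

Emit:
drive_effector --moves '{"deltas":[[0,0,5,0,0],[0,0,15,0,0],[0,0,25,0,0],[0,0,35,0,0],[0,0,41,0,0],[0,0,45,0,0],[0,0,47,0,0],[0,0,49,0,0],[0,0,49,0,0],[0,0,49,0,0]]}'

```text
t: 15.95
tcp_pos: [0.5229, 0.0962, 0.0482]
tool_rot: [0.802, 0.597, 0.0, 0.0]
force: [0.1, -0.2, 0.0]
finger_gap: 0.595
gripper_force: 52.4
```

Scaled: -0.1 m is -100, -0.095 m is -95.

Emit:
drive_effector --moves '{"deltas":[[0,0,1,0,0],[0,0,1,0,0],[0,0,1,0,0.8],[0,0,1,0,0.8],[0,0,1,0,0.8],[0,0,1,0,0.8],[0,0,-10,0,0.8],[0,0,-30,0,0.8],[0,0,-60,0,0.8],[0,0,-90,0,0.8],[-20,0,-100,0,0.8],[-50,0,-100,0,0.8],[-80,0,-100,0,0.8],[-95,0,-100,0,0.8],[-100,0,-100,0,0.8],[-100,0,-100,0,0.8]]}'

```text
t: 17.55
tcp_pos: [0.4939, 0.0, 0.1483]
tool_rot: [0.803, 0.596, 0.0, 0.0]
force: [-0.5, 0.4, 0.8]
finger_gap: 0.8
gripper_force: 0.0
```

```bash
python3 weigh.py
```

Run:
```python
from caps import *
for n in('scene','side','wrist'):
  for c in caps(snap(n)):
    if c[0][0]<600 and c[0][1]<150: print(n,c)
```

```text
F [-0.2703266   0.0535163  -0.02258797] [0.50061496 0.30086406 0.33820088] tau [-1.25347539e-01 -3.66741943e+01 -1.05517988e+01 -5.35576949e-03
  1.34734559e-03 -1.49023608e-04] [0.49385589 0.00060734 0.14775964] 18.15
side ((492.64654541015625, -4.4666361808776855), 24.396038055419922, (491.7742614746094, -4.451425075531006))
wrist ((493.1007080078125, 0.1442861109972), 23.6739501953125, (493.21783447265625, 0.12977264821529388))
wrist ((523.2251586914062, 94.63838195800781), 22.167747497558594, (523.1937255859375, 94.63774108886719))
```

Scaled: 0.101 m is 101, 0.095 m is 95.

Emit:
drive_effector --moves '{"deltas":[[0,0,20,0,0.8],[0,0,50,0,0.8],[0,0,80,0,0.8],[0,0,95,0,0.8],[0,0,101,0,0.8],[0,0,101,0,0.8],[0,0,101,0,0],[0,0,101,0,0],[0,0,101,0,0],[0,0,101,0,0],[0,0,101,0,0],[0,0,101,0,0],[0,0,101,0,0]]}' --grip_force 60

```text
t: 19.6
tcp_pos: [0.4938, 0.0005, 0.0479]
tool_rot: [0.802, 0.597, 0.0, 0.0]
force: [-2.0, 0.4, 6.8]
finger_gap: 0.591
gripper_force: 63.5
```

Emit:
drive_effector --moves '{"deltas":[[0,0,-4,0,0],[0,0,-10,0,0],[0,0,-20,0,0],[0,0,-30,0,0],[0,0,-40,0,0],[0,0,-47,0,0],[0,0,-50,0,0],[0,0,-50,0,0],[0,0,-50,0,0],[0,0,-50,0,0]]}'

```text
t: 20.6
tcp_pos: [0.4935, 0.0005, 0.0964]
tool_rot: [0.802, 0.597, -0.0, -0.0]
force: [0.5, -0.5, -3.6]
finger_gap: 0.595
gripper_force: 63.2
```

```bash
python3 weigh.py
```

```text
F [ 0.10446479  0.02271094 -3.74399705] [0.50589795 0.34823125 0.53436477] tau [ 9.41467292e-04 -4.00467083e+01 -8.43624897e+00 -6.15902874e-03
  3.71022504e-03  2.75475095e-06] [4.93869960e-01 4.29494601e-04 9.68102598e-02] 21.2
```

The second cell is heavier (3.7 N against 1.3 N), so I keep hold of it. The light cell is back in its seat. I raise the heavy cell and turn the tool half round so that the wrist camera faces the inspection camera.

Scaled: 0.2 m is 200, 0.08 m is 80.

Emit:
drive_effector --moves '{"deltas":[[0,0,-20,0,0],[0,0,-50,0,0],[0,0,-90,0,0],[0,0,-130,-0.06,0],[0,0,-165,-0.15,0],[10,-5,-190,-0.25,0],[30,-15,-205,-0.35,0],[50,-25,-205,-0.48,0],[80,-38,-205,-0.6,0],[110,-53,-205,-0.72,0],[140,-67,-205,-0.84,0],[170,-81,-205,-0.96,0],[200,-96,-205,-1.08,0],[225,-108,-205,-1.2,0],[243,-116,-205,-1.32,0],[253,-121,-205,-1.44,0],[256,-122,-205,-1.56,0],[256,-122,-205,-1.68,0],[256,-122,-205,-1.8,0],[256,-122,-205,-1.92,0]]}'

```text
t: 23.2
tcp_pos: [0.4498, 0.2806, 0.3013]
tool_rot: [-0.031, 1.0, -0.0, -0.001]
force: [-0.2, -0.4, -3.4]
finger_gap: 0.597
gripper_force: 64.1
```

Emit:
drive_effector --moves '{"deltas":[[0,0,0,-0.12,0],[0,0,0,-0.24,0],[0,0,0,-0.36,0],[0,0,0,-0.48,0],[0,0,0,-0.6,0],[0,0,0,-0.72,0],[0,0,0,-0.84,0],[0,0,0,-0.93,0],[0,0,0,-0.98,0],[0,0,0,-1,0],[0,0,0,-1,0],[0,0,0,-1,0]]}'

```text
t: 24.4
tcp_pos: [0.4505, 0.2806, 0.3017]
tool_rot: [-0.504, 0.864, 0.0, -0.0]
force: [-0.6, -0.1, -4.5]
finger_gap: 0.594
gripper_force: 64.1
```

```bash
python3 -c "
from h import *
snap('wrist','w5.png')"
```

```text
(no output)
```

View pics/w5.png

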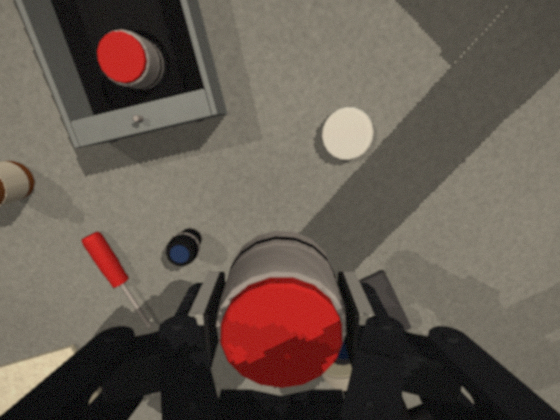

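That view looks back towards the case, with the light cell upright in its seat at (122,57) and the gripper hiding the camera side. I'll go higher and beside the inspection camera to look straight down on it.

Scaled: -0.192 m is -192, -0.12 m is -120.

Emit:
drive_effector --moves '{"deltas":[[0,0,-15,0.08,0],[-10,0,-40,0.2,0],[-30,0,-65,0.32,0],[-60,0,-90,0.44,0],[-90,2,-110,0.56,0],[-120,4,-120,0.68,0],[-150,5,-120,0.8,0],[-175,5,-120,0.9,0],[-187,5,-120,0.98,0],[-192,5,-120,1.03,0],[-192,5,-120,1.05,0],[-192,5,-120,1.05,0],[-192,5,-120,1.05,0]]}'

```text
t: 25.75
tcp_pos: [0.5404, 0.4499, 0.4217]
tool_rot: [-0.004, 1.0, -0.0, -0.0]
force: [0.1, -0.5, -3.5]
finger_gap: 0.597
gripper_force: 64.1
```

```bash
python3 -c "
from h import *
d=snap('wrist','w6.png');print(d['f'],-d['R'].T@d['t'])"
```

```text
341.0395789843424 [0.46398254 0.45067599 0.54159077]
```

View pics/w6.png

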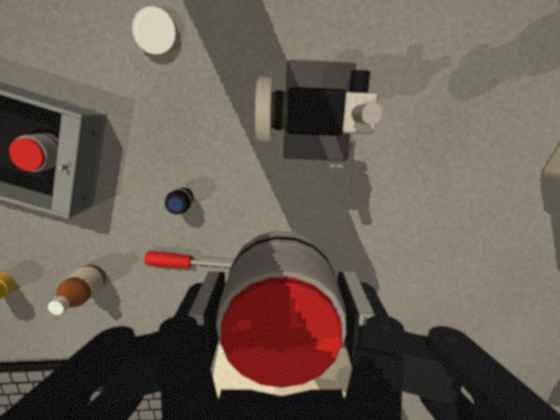

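The view from above shows the ring light at columns 256–271, rows 76–142, the black head at (317,112), the post top at (371,113) and the base plate between (287,60) and (350,160).

Run:
```python
from h import *
d=snap('wrist');P=cloud(d);px=d['pixels'].astype(int);g=px.mean(-1)
v,u=np.mgrid[0:420,0:560];R=lambda m:cv2.minAreaRect((P[m][:,:2]*1000).astype(np.float32))
box=(u>240)&(u<400)&(v>50)&(v<175);Z=P[...,2]
ring=box&(u<276)&(Z>.13)&(g>70)
Q=P[ring];print('ring',len(Q),Q.mean(0),Q.min(0),Q.max(0),R(ring))
ed=[]
for r in range(82,138,4):
    c=np.where(ring[r])[0]
    if len(c):ed.append((r,c.min(),P[r,c.min()+1].round(4)))
for e in ed:print(*e)
b=box&(u>285)&(u<342)&(Z>.165)&(Z<.215)&(g<45);Q=P[b];print('head',len(Q),np.median(Q[:,2]),R(b))
p=box&(u>355)&(Z>.21)&(Z<.235);Q=P[p];print('post',len(Q),Q.mean(0),Q.min(0),Q.max(0))
ba=box&(abs(Z-.009)<.006)&(g<70);ba=cv2.morphologyEx(ba.astype(np.uint8),cv2.MORPH_OPEN,np.ones((4,4)))>0
print('base',ba.sum(),np.median(P[ba][:,2]),R(ba))
cs=cv2.findContours(ba.astype(np.uint8),0,1)[0];print([cv2.boxPoints(cv2.minAreaRect(c)).round(0).tolist() for c in cs if cv2.contourArea(c)>60])
```

```bash
python3 -c "
import cv2
cv2.imwrite('pics/w6c.png',cv2.resize(cv2.imread('pics/w6.png')[40:185,240:400],(660,598),interpolation=2))"
```

```text
ring 1027 [0.46059693 0.43254177 0.184484  ] [0.4290119  0.42342901 0.1469339 ] [0.49342426 0.4440861  0.19403948] ((461.24505615234375, 433.8398742675781), (19.313440322875977, 64.7380142211914), 88.30353546142578)
82 256 [0.4364 0.4267 0.1808]
86 256 [0.4402 0.4268 0.1828]
90 255 [0.4441 0.426  0.1862]
94 255 [0.4478 0.4261 0.1888]
98 255 [0.4516 0.4262 0.1904]
102 255 [0.4553 0.4263 0.1928]
106 255 [0.4589 0.4262 0.1916]
110 255 [0.4626 0.4259 0.1893]
114 255 [0.4664 0.4259 0.1901]
118 255 [0.4702 0.4258 0.1895]
122 255 [nan nan nan]
126 255 [0.478  0.4255 0.1861]
130 255 [0.482  0.4252 0.1832]
134 255 [0.4862 0.4249 0.1793]
head 2596 0.181895315276561 ((463.0494079589844, 484.1011657714844), (58.11684036254883, 45.905521392822266), 88.3879165649414)
post 416 [0.46442761 0.52899041 0.22468566] [0.45584277 0.52082782 0.21039755] [0.47318666 0.53922614 0.2282888 ]
base 1831 nan ((478.8558654785156, 493.6676025390625), (135.3386993408203, 102.61286926269531), 18.102741241455078)
[[[338.0, 135.0], [349.0, 135.0], [349.0, 160.0], [338.0, 160.0]], [[283.0, 158.0], [285.0, 134.0], [329.0, 136.0], [328.0, 161.0]], [[287.0, 65.0], [298.0, 65.0], [298.0, 87.0], [287.0, 87.0]], [[325.0, 87.0], [326.0, 64.0], [355.0, 65.0], [354.0, 89.0]]]
```

View pics/w6c.png

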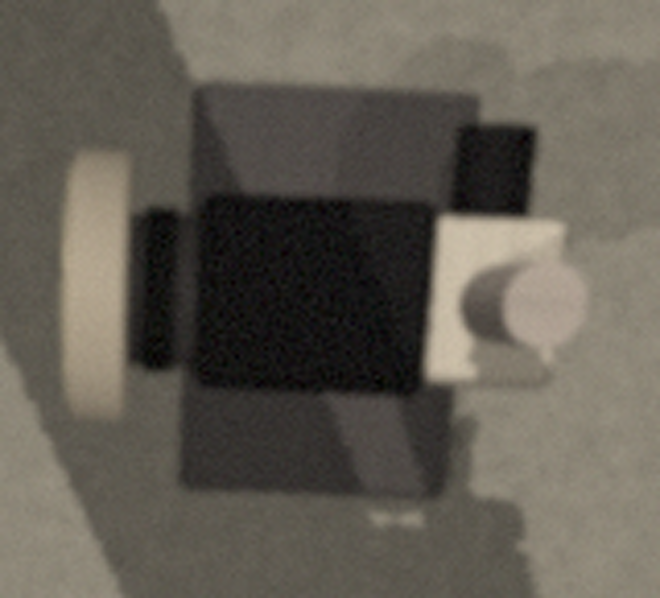

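The manual's scale: shifts go in mm. Converting my numbers, 0.03 m is 30, -0.008 m is -8.

Emit:
drive_effector --moves '{"deltas":[[5,-8,0,0.06,0],[15,-26,0,0.18,0],[30,-50,0,0.3,0],[45,-77,0,0.42,0],[60,-103,0,0.54,0],[73,-125,0,0.66,0],[81,-139,0,0.78,0],[84,-144,5,0.9,0],[84,-144,20,1.02,0],[84,-144,45,1.14,0],[84,-144,75,1.26,0],[84,-144,105,1.38,0],[84,-144,135,1.48,0],[84,-144,165,1.55,0],[84,-144,195,1.59,0],[84,-144,220,1.61,0],[84,-144,238,1.61,0],[84,-144,247,1.61,0],[84,-144,250,1.61,0],[84,-144,250,1.61,0]]}'

```text
t: 27.85
tcp_pos: [0.4583, 0.3059, 0.1724]
tool_rot: [0.718, 0.696, 0.001, 0.0]
force: [-0.4, -0.9, -3.2]
finger_gap: 0.597
gripper_force: 64.0
```

Emit:
drive_effector --moves '{"deltas":[[0,0,0,0,0],[0,0,0,0,0],[0,0,0,0,0]]}'

```text
t: 28.15
tcp_pos: [0.4581, 0.306, 0.1726]
tool_rot: [0.718, 0.696, 0.001, 0.0]
force: [-0.7, 0.3, -3.5]
finger_gap: 0.598
gripper_force: 64.0
```

Run:
```python
from h import *
print(delta([.4573,.3048,.172]))
a=snap('scene','s7.png');b=snap('side','d7.png');w=snap('wrist','w7.png')
# held cell: bottom height from clouds and red cap centroid
for n,d in(('scene',a),('side',b)):
    P=cloud(d);p=d['pixels'].astype(int)
    near=(abs(P[...,0]-.457)<.05)&(abs(P[...,1]-.305)<.05)&(P[...,2]>.1)&(P[...,2]<.2)
    red=near&(p[...,0]>2*p[...,1]+15);Q=P[red];v,u=np.where(near)
    print(n,red.sum(),Q.min(0) if len(Q) else'',Q.max(0) if len(Q) else '',u.min(),u.max(),v.min(),v.max(),P[near][:,2].min())
ia=cv2.imread('pics/s7.png')[195:345,300:500];ib=cv2.imread('pics/d7.png')[80:260,130:370]
cv2.imwrite('pics/v7.png',cv2.hconcat([cv2.resize(x,(400,300),interpolation=2) for x in(ia,ib)]))
```

```text
[-0.00123291 -0.00078418  0.00062285]
scene 144 [0.434439   0.27945821 0.17798722] [0.47958349 0.32742092 0.18815392] 360 392 224 258 0.13361790519355848
side 123 [0.43228402 0.27650683 0.17678108] [0.48500234 0.31992078 0.19914477] 205 233 146 170 0.135336563866327
```

View pics/v7.png

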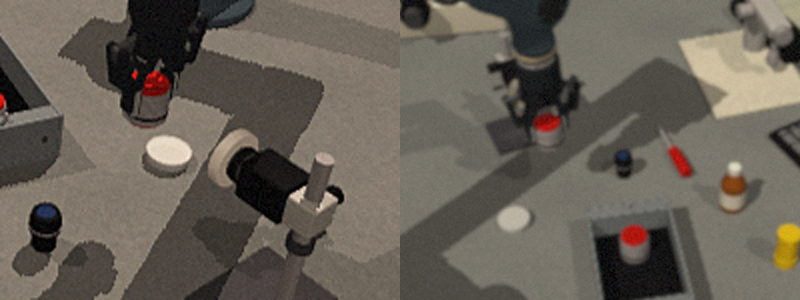

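The cell hangs upright in front of the ring light with its face unobstructed, and its mid-height is about 0.160 m. The light cell stands in its seat at (635,240). A small correction and a settle, then I hand in.

Emit:
drive_effector --moves '{"deltas":[[-1,-0.7,0.6,0,0],[-1,-0.7,0.6,0,0],[-1,-0.7,0.6,0,0],[-1,-0.7,0.6,0,0],[-1,-0.7,0.6,0,0],[-1,-0.7,0.6,0,0],[-1,-0.7,0.6,0,0],[-1,-0.7,0.6,0,0],[-1,-0.7,0.6,0,0],[-1,-0.7,0.6,0,0]]}'

```text
t: 29.3
tcp_pos: [0.457, 0.3048, 0.1712]
tool_rot: [0.718, 0.696, -0.0, -0.0]
force: [-0.7, -1.1, -4.1]
finger_gap: 0.593
gripper_force: 64.0
```

Run:
```python
from caps import *
d=snap('side');P=cloud(d);p=d['pixels'].astype(int)
m=(p[...,0]>2*p[...,1]+30)&(abs(P[...,0]-.522)<.04)&(abs(P[...,1]-.096)<.04)
print(P[m].mean(0),np.percentile(P[m][:,2],[10,50,90]),manip.sense()['tcp_pos'],abs(manip.sense()['qd']).max())
```

```bash
python3 -c "
from station import manip
print(manip.sign_off())"
```

```text
[0.52254514 0.09038975 0.06090454] [0.05834999 0.06143307 0.0648198 ] [0.45701545 0.30480403 0.17121187] 0.0021733236968086884
the job is handed in; nothing more can be done
None
```

The job is handed in at about 29 s: the cover lies flat on the mat, the light cell (about 0.13 kg) is back in its own seat, and the gripper holds the heavy cell (about 0.38 kg) upright and still within about 1 mm of the viewing point as I measured it (calibration is good to about 2 mm).

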